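Double lid on the domino lunchbox

ROBOT

A 7-joint arm with a two-finger parallel gripper is mounted at the origin on the work surface. World frame = base frame: x ahead of the robot, y to its left, z up, the work surface at z = 0. Lengths are in m, angles in rad, forces in N, time in s.
With the tool pointing down it reaches from about 0.425 to 1.025 m from the base axis. Payload 9.4 kg.
Tool frame: the origin (TCP) lies at the very end of the fingers, on their centre line; the grasp point (between the pads) lies env.hold_point_z behind it (env.hold_point_z is the distance from the TCP to the grasp point, in m); z points along the fingers, y is the direction in which the jaws open and shut (so a half turn about z gives the same grasp; the last joint's range is limited). The gripper opens to 85 mm and grips with 20 to 120 N. Pads are 22 mm wide; open, the fingers measure 114 mm over their backs; the gripper's body (76 mm by 85 mm) begins 54 mm behind the grasp point. The pads swing forward as they close: fully open they stand 13 mm farther back than shut.
Start: joints at [1.091, 0.599, -0.003, 1.599, 0.002, 0.943, -0.08], TCP at [0.284, -0.667, 0.202] pointing down, gripper open.
Joint ranges: [-2.57, 2.57], [-0.35, 1.97], [-1.29, 1.29], [0.11, 2.56], [-1.05, 4.19], [0.11, 1.86], [-2.63, 2.63]. Speed limits (rad/s): [2.22, 2.22, 3.01, 3.01, 3.14, 3.14, 3.14].

INTERFACE

Orientations are given as a rotation vector (axis times angle).
In Python, from workcell import env gives the robot as it stands. The module is installed in compiled form; this text tells all that it offers.
- The arm moves only by the shell command python3 -m creep 'ROWS' [FORCE]. ROWS is text: rows parted by semicolons, each of 5 numbers parted by spaces: the finger opening in m, from 0 to 0.0854, then the shift along the tool's x, y, z in m, then the turn about the tool's z in degrees. A call has 1 to 5 rows; each row is the pose to reach, as a shift and turn from the pose commanded when the call began, along the tool's axes at that moment; what a row does not reach only later rows make up. A row lasts 1/8 s, in which the tool goes at most 62.5 mm and 10.7 degrees, less where a joint would pass 70% of its speed; a pose out of reach is approached as far as the arm can. A call with a gripper value outside its range is refused whole. The fingers move at their own pace and stop on an object; FORCE is the grip in N (left out, the last holds). Time passes only in rows, so rows that repeat a pose let the fingers close. It gives the time, the measured TCP pose, the force and the opening at its end, in the units of the state.
- env.get_state(): the state, without advancing time (a new reading comes with each control period).
- env.grab_frame(name): name is "scene" or "top"; returns a dict with "image" (480x640x3 uint8, blue, green, red), "range_z" (480x640 float32, m along the optical axis (not along the pixel's ray), 0 where there is no reading), "camera_matrix" (3x3 intrinsics, pixels), "world_to_cam" (4x4, takes a point from world to camera coordinates). Camera axes: x right, y up, looking along -z (the intrinsics and any distortion apply to the point x, -y, -z); pixel columns grow to the right and rows downward; lengths in m; the calibration is good to about 2 mm. A picture is of the moment at which its call begins.
- env.finish_job(): hands the job in, once; it reports no verdict.
The state is a dict: "time": time; "joint_positions": joint angles; "qvel": joint speeds; "joint_torque": joint torques, N m; "tool_pos": TCP position; "ee_rot": TCP orientation; "contact_force": force on the tool from outside, world axes, zero at the start; "moment": the same for the moment, N m; "grip_width": finger opening in m.
Only numpy, scipy, OpenCV 4.12 (cv2) and the standard library are available. Lean on these libraries where they do the work, as an engineer would, in place of code of your own. Each camera call takes 0.05 s, during which the arm holds its last target.

TASK

Close the larger open steel lunchbox with its double lid: pick up the nested pair together by the inner lid's upright wooden tab, lower it until the inner lid sits fully home on the lunchbox with the outer lid still lying on it, and let go of the tab. Then take the outer lid alone by the collar around the tab and lift it straight up, level, until it is a hand's width above the inner lid, which must stay seated undisturbed. Finish still holding the outer lid up there over the lunchbox, and leave everything else on the table alone.

Things in the scene. Friction and masses are not known exactly. Their poses are not given: they have to be found in the camera images.
- lunchbox: Open steel lunchbox, fixed to the table, on the left or the right, turned up to 0.5 rad. Outside 150 mm along its x, 110 mm along its y, 62 mm high; walls 3 mm, so the opening is 144 x 104 mm. Opened snap clamps hang at its short ends. Origin: centre of its underside, z up.
- box_mouth (a point): Centre of the lunchbox's open mouth, at rim level, 62 mm above the table. Axes as the lunchbox.
- inner_lid: Loose beech inner lid, about 180 g: plug 138 x 98 mm, 12 mm deep, with a flange 150 x 110 x 3 mm above that rests on the lunchbox rim; from its middle rises a tab 30 mm long (x), 12 mm thick (y), its top 72 mm above the plug's bottom. Origin: centre of the plug's bottom; x along the long side, z up. At the start the plug stands on the table, under the outer lid.
- inner_grip (a point): Centre of the part of the inner lid's tab that shows above the outer lid's collar: the tab's top is 15 mm above this point, the collar's top 15 mm below, the flange's underside 45 mm below, the plug's bottom 57 mm below. Fully seated it is 45 mm above box_mouth, long sides parallel (either way round). Axes as the inner lid.
- outer_lid: Loose steel outer lid, about 200 g, lying on the inner lid's flange, not joined to it: plate 162 x 122 x 3 mm with a skirt hanging 10 mm below it (inside 158 x 118 mm) and a collar in the middle. A 38 x 20 mm window goes through collar and plate; the tab stands up through it with about 4 mm play all round. Origin: centre of the plate's underside; x along the long side, z up.
- outer_grip (a point): Centre of the outer lid's rectangular collar, 56 mm (x) by 38 mm (y) outside, 24 mm tall: its top is 12 mm above this point, the plate's top 12 mm below, the plate's underside 15 mm below. The tab projects 30 mm above the collar; while nested this point is 27 mm below inner_grip. Axes as the outer lid.
- domino_a: Bystander, leave it alone: a loose wooden domino 46 x 23 x 9 mm lying flat near the robot, between the two sides. Origin at the centre of its underside.
- domino_b: Bystander, leave it alone: a second such domino lying flat farther from the robot, between the two sides. Origin at the centre of its underside.
- domino_jar: Bystander, leave it alone: closed orange plastic twist-cap jar, 84 mm diameter, 117 mm tall, standing at the back. Origin at the centre of its underside.
- bucket: Bystander, leave it alone: green bucket, 132 mm across its rim, 115 mm tall, on the right. Origin at the centre of its underside.
- marble_run: Bystander, leave it alone: beech marble run segment with a grooved top, 200 x 44 x 51 mm, on the right. Origin at the centre of its underside.
- snack_box: Bystander, leave it alone: smaller open steel box 100 x 75 x 45 mm, on the left; the lids do not belong to it. Origin at the centre of its underside.
- toy_car: Bystander, leave it alone: wooden toy car 100 x 62 x 58 mm, at the back left. Origin at the centre of its underside.

How it is judged:
By the outcome, as a careful person would: the job done as asked, in the order asked, and still so for the second after the job is handed in, while the arm keeps its last pose, push and grip.
It also fails if it takes over 53 s, if anything falls off the work surface, if the arm or the gripper's body presses on something with over 40 N, if the wrist force passes 120 N, or if a joint passes its speed limit or range.

## Working session

There is one attempt and no reset: what is moved stays moved. The work goes in short steps, Python scripts to look and compute and a shell command to move; the robot and the scene stay as the last step left them, time stands still between calls to the robot, and variables do not carry over. Pictures are saved under pics/ and viewed, and the job is handed in when it is done.

```bash
mkdir -p pics; ls
python3 - <<'E'
from workcell import env
import cv2,numpy as np
np.set_printoptions(precision=4,suppress=True)
print(env.get_state(), env.hold_point_z)
for n in("scene","top"):
    f=env.grab_frame(n); cv2.imwrite(f"pics/{n}0.png",f["image"]); print(f["camera_matrix"],f["world_to_cam"],f.keys())
    np.savez(f"{n}0.npz",**f)
E
```

```text
pics
{'time': 0.0, 'joint_positions': array([ 1.0913,  0.6002, -0.0025,  1.6001,  0.0018,  0.9428, -0.0798]), 'qvel': array([-0.0008,  0.0008,  0.0005, -0.    , -0.0004, -0.0014, -0.0002]), 'joint_torque': array([ -0.001 , -77.6455,   1.5645, -25.8019,   0.0124,   0.009 ,
        -0.    ]), 'tool_pos': array([ 0.284 , -0.6665,  0.2013]), 'ee_rot': array([-3.0766, -0.6282,  0.0007]), 'contact_force': array([-0.0182, -0.1937,  0.2927]), 'moment': array([-0.0012,  0.0013, -0.0309]), 'grip_width': 0.08527464807939472} 0.0187
[[524.9321   0.     317.0225]
 [  0.     524.9321 245.4435]
 [  0.       0.       1.    ]] [[-0.4109  0.9117 -0.0017  0.2396]
 [-0.7395 -0.3322  0.5855  0.4003]
 [ 0.5332  0.2418  0.8107 -1.8536]
 [ 0.      0.      0.      1.    ]] dict_keys(['image', 'range_z', 'camera_matrix', 'world_to_cam'])
[[492.5795   0.     315.2987]
 [  0.     492.5795 239.6529]
 [  0.       0.       1.    ]] [[-0.0092 -0.9999 -0.0118  0.0036]
 [ 0.9976 -0.01    0.0682 -0.5989]
 [-0.0683 -0.0111  0.9976 -1.1515]
 [ 0.      0.      0.      1.    ]] dict_keys(['image', 'range_z', 'camera_matrix', 'world_to_cam'])
```

View pics/scene0.png

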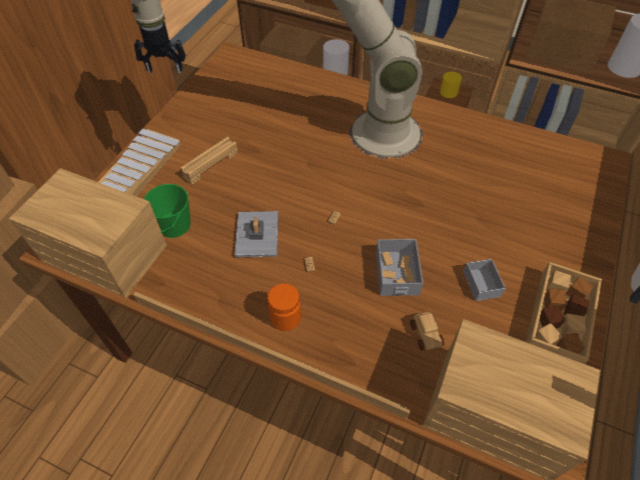

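View pics/top0.png

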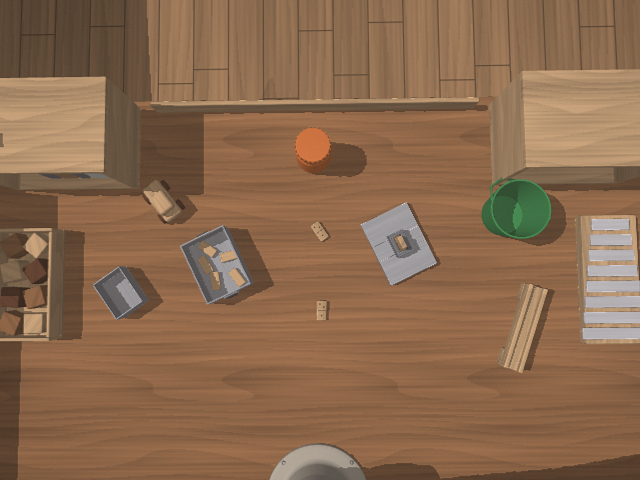

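The top view shows the open lunchbox on the left at about (215,265) and the nested lids at about (400,243). The dominoes lie between them at (320,232) and (322,310). Next I'll measure the lids and the lunchbox.

```bash
cat > h.py <<'E'
import numpy as np,cv2
from workcell import env
np.set_printoptions(precision=4,suppress=True)
def cam(f):
    W=f["world_to_cam"];R=W[:3,:3];t=W[:3,3];return R,t,f["camera_matrix"]
def ray(f,px):
    R,t,K=cam(f);px=np.atleast_2d(px).astype(float)
    d=np.c_[(px[:,0]-K[0,2])/K[0,0],-(px[:,1]-K[1,2])/K[1,1],-np.ones(len(px))]
    return -R.T@t,d@R
def onplane(f,px,z):
    o,d=ray(f,px);return o+d*((z-o[2])/d[:,2])[:,None]
def cloud(f):
    v,u=np.mgrid[:480,:640];o,d=ray(f,np.c_[u.ravel(),v.ravel()])
    return (o+d*f["range_z"].ravel()[:,None]).reshape(480,640,3)
def rect(P):
    (c,s,a)=cv2.minAreaRect((P[:,:2]*1000).astype(np.float32))
    w,h=s
    if w<h: w,h,a=h,w,a+90
    a=(a+90)%180-90
    return np.array(c)/1000,(w,h),a
def proj(f,P):
    R,t,K=cam(f);p=np.atleast_2d(P)@R.T+t
    return np.c_[K[0,0]*p[:,0]/-p[:,2]+K[0,2],K[1,1]*-p[:,1]/-p[:,2]+K[1,2]]
E
python3 - <<'E'
from h import *
for n,boxes in(("top",[("lid",350,195,445,290),("box",172,218,258,312)]),("scene",[("lid",228,203,286,264),("box",370,232,430,302)])):
    f=dict(np.load(n+"0.npz"));im=f["image"];C=cloud(f)
    hsv=cv2.cvtColor(im,cv2.COLOR_BGR2HSV)
    vis=im.copy()
    for nm,x0,y0,x1,y1 in boxes:
        sub=C[y0:y1,x0:x1];H=hsv[y0:y1,x0:x1]
        m=((H[...,1]<75)&(H[...,2]>60)).astype(np.uint8)
        z=sub[...,2]
        print(n,nm,m.sum(),"z pct of grey",np.percentile(z[m>0],[1,5,25,50,75,95,99]))
        big=max(cv2.findContours(m,cv2.RETR_EXTERNAL,cv2.CHAIN_APPROX_NONE)[0],key=cv2.contourArea).reshape(-1,2)+[x0,y0]
        zz=0.018 if nm=="lid" else .062
        print(rect(onplane(f,big,zz)))
        cv2.polylines(vis,[big.reshape(-1,1,2).astype(np.int32)],True,(0,0,255),1)
        # depth approach
        if nm=="lid": mm=(z>.011)&(z<.024)&(m>0)
        else: mm=(z>.054)&(z<.07)&(m>0)
        pts=sub[mm];print(" depth",len(pts),np.median(pts[:,2]),rect(pts))
        if nm=="lid":
            mm=(z>.055);print(" tab",mm.sum(),np.median(sub[mm],axis=0) if mm.any() else 0, z.max())
            mm=(z>.035)&(z<.047);print(" collar",mm.sum(),rect(sub[mm]))
        cv2.imwrite(f"pics/{n}_{nm}1.png",cv2.resize(np.hstack([im[y0:y1,x0:x1],vis[y0:y1,x0:x1]]),None,fx=4,fy=4,interpolation=cv2.INTER_NEAREST))
E
```

```text
top lid 3455 z pct of grey [0.0001 0.0127 0.0157 0.0174 0.0193 0.0405 0.0451]
(array([ 0.5882, -0.1993]), (163.6306915283203, 123.7576675415039), 25.227764129638672)
 depth 3068 0.017252588465703544 (array([ 0.589 , -0.2004]), (162.22821044921875, 122.9599609375), 25.568204879760742)
 tab 121 [ 0.5836 -0.1953  0.0713] 1.1896112649565953
 collar 255 (array([ 0.5884, -0.2   ]), (55.203216552734375, 37.98423385620117), 25.862125396728516)
top box 2715 z pct of grey [-0.0028 -0.0011  0.0016  0.0045  0.0383  0.0616  0.0646]
(array([0.5412, 0.2244]), (160.83741760253906, 118.20207977294922), 25.333724975585938)
 depth 381 0.06045269037399481 (array([0.5425, 0.2287]), (150.50543212890625, 110.97020721435547), 25.476905822753906)
scene lid 1775 z pct of grey [-0.0012  0.0104  0.015   0.0171  0.0196  0.0386  0.045 ]
(array([ 0.5928, -0.1942]), (169.05477905273438, 124.18954467773438), 25.483211517333984)
 depth 1487 0.016944664412226418 (array([ 0.5891, -0.1946]), (168.41078186035156, 122.1051025390625), 25.469402313232422)
 tab 61 [ 0.5985 -0.1896  0.0704] 1.2687833942948448
 collar 136 (array([ 0.5892, -0.194 ]), (60.91680145263672, 38.511634826660156), 27.04734992980957)
scene box 1906 z pct of grey [-0.0027 -0.0004  0.0044  0.0221  0.0457  0.0614  0.0647]
(array([0.5603, 0.2365]), (185.05873107910156, 118.92431640625), 25.364299774169922)
 depth 300 0.059756899131375496 (array([0.5428, 0.2345]), (157.08865356445312, 111.30659484863281), 25.665048599243164)
```

Run:
```python
from h import *
from scipy.spatial.transform import Rotation as Ro
for n,(x0,y0,x1,y1) in(("top",(380,222,425,265)),("scene",(240,210,275,245))):
    f=dict(np.load(n+"0.npz"));im=f["image"];C=cloud(f)[y0:y1,x0:x1];z=C[...,2]
    hsv=cv2.cvtColor(im,cv2.COLOR_BGR2HSV)[y0:y1,x0:x1]
    m=(hsv[...,1]>75)
    md=(z>.06)&(z<.085)
    print(n,"tab depth",md.sum(),rect(C[md]),np.mean(C[md],0),"colour",m.sum())
    q=np.argwhere(md)[:,::-1]+[x0,y0]
    print(rect(onplane(f,q,.072)))
    mc=(z>.03)&(z<.085);print("collar+tab",rect(C[mc]))
    top=(z>.037)&(z<.048);print("collar top",top.sum(),rect(C[top]),np.mean(C[top],0))
    cv2.imwrite(f"pics/tab_{n}.png",cv2.resize(np.hstack([im[y0:y1,x0:x1],np.dstack([md*255]*3).astype(np.uint8)]),None,fx=7,fy=7,interpolation=cv2.INTER_NEAREST))
s=env.get_state();R=Ro.from_rotvec(s["ee_rot"]).as_matrix();print(R)
print("yaw of tool y",np.degrees(np.arctan2(R[1,1],R[0,1])))
```

```text
top tab depth 78 (array([ 0.5893, -0.1995]), (28.49254608154297, 12.355958938598633), 25.35077476501465) [ 0.5891 -0.1989  0.0701] colour 190
(array([ 0.5888, -0.1985]), (28.410676956176758, 13.24311637878418), 25.408926010131836)
collar+tab (array([ 0.5884, -0.1999]), (55.203216552734375, 38.244388580322266), 25.862125396728516)
collar top 244 (array([ 0.5884, -0.2   ]), (55.203216552734375, 37.98423385620117), 25.862125396728516) [ 0.5881 -0.1996  0.0414]
scene tab depth 41 (array([ 0.5894, -0.1929]), (32.275840759277344, 11.391261100769043), 27.341161727905273) [ 0.5919 -0.1921  0.0691] colour 149
(array([ 0.5947, -0.189 ]), (37.45317459106445, 11.600078582763672), 28.2800235748291)
collar+tab (array([ 0.5892, -0.194 ]), (60.91680145263672, 38.511634826660156), 27.04734992980957)
collar top 131 (array([ 0.5885, -0.195 ]), (60.02465057373047, 38.18724822998047), 25.08519744873047) [ 0.5914 -0.1925  0.0413]
[[ 0.9199  0.3921 -0.0007]
 [ 0.3921 -0.9199  0.0013]
 [-0.0001 -0.0014 -1.    ]]
yaw of tool y -66.91723815799922
```

View pics/top_lid1.png

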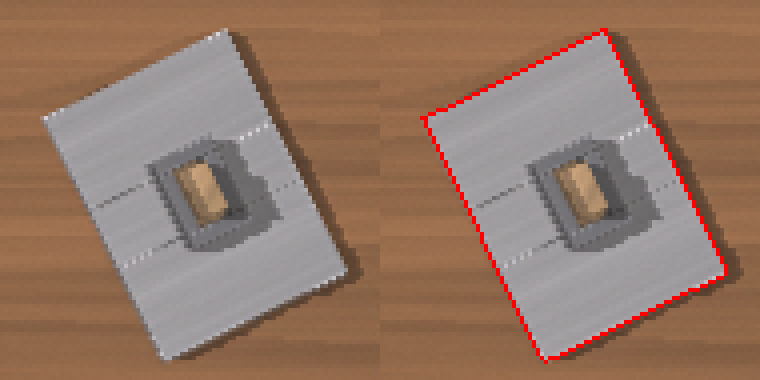

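View pics/top_box1.png

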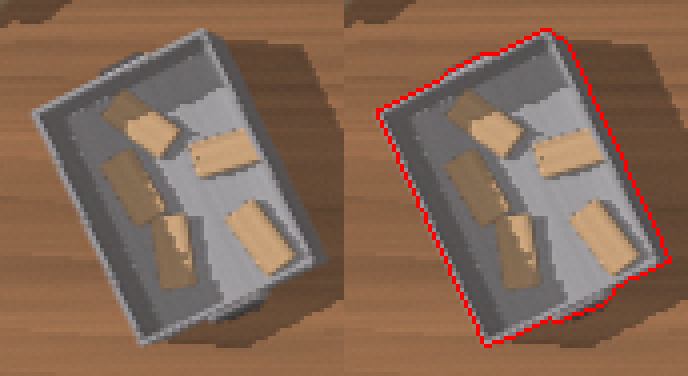

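```bash
ls pics
```

```text
scene0.png
scene_box1.png
scene_lid1.png
tab_scene.png
tab_top.png
top0.png
top_box1.png
top_lid1.png
```

View pics/tab_top.png

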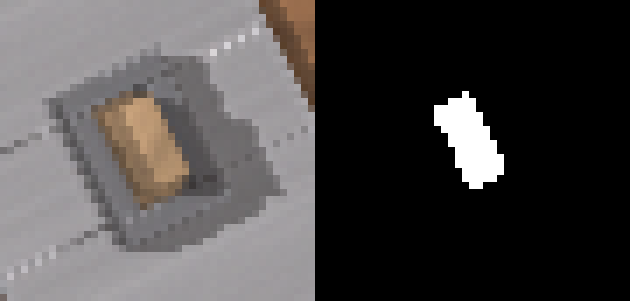

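```bash
python3 -m creep '0.06 0.07 -0.045 0 0; 0.06 0.14 -0.09 0 0; 0.06 0.21 -0.135 0 -1; 0.06 0.28 -0.18 0 -2; 0.06 0.34 -0.22 0 -2.3' 40
```

```text
time: 0.72
tool_pos: [0.4602, -0.4064, 0.202]
ee_rot: [-3.065, -0.69, 0.0]
contact_force: [0.3, -0.3, -0.1]
grip_width: 0.0602
```

```bash
cat > go.py <<'E'
# how far to a world goal (x,y,z,yaw of tool x in deg) in tool axes
import sys
from h import *
from scipy.spatial.transform import Rotation as Ro
s=env.get_state();R=Ro.from_rotvec(s["ee_rot"]).as_matrix()
g=np.array(list(map(float,sys.argv[1:4])));yaw=np.degrees(np.arctan2(R[1,0],R[0,0]))
print("t",s["time"],"pos",s["tool_pos"],"yaw",yaw,"shift mm",1000*R.T@(g-s["tool_pos"]),"turn",-(float(sys.argv[4])-yaw),"F",s["contact_force"],"w",s["grip_width"],"z",R[:,2])
E
python3 go.py .589 -.199 .15 25.4
```

```text
t 0.725 pos [ 0.4602 -0.4064  0.202 ] yaw 25.39212110907088 shift mm [ 205.2945 -132.0714   51.987 ] turn -0.007878890929116977 F [ 0.2866 -0.3093 -0.1123] w 0.06021341319676451 z [-0.0002  0.0002 -1.    ]
```

```bash
python3 -m creep '0.06 0.05 -0.032 0 0; 0.06 0.1 -0.064 0.01 0; 0.06 0.15 -0.096 0.02 0; 0.06 0.19 -0.122 0.03 0; 0.06 0.205 -0.132 0.035 0'; python3 -m creep '0.06 0 0 0 0; 0.06 0 0 0 0'; python3 go.py .589 -.199 .045 25.4
```

```text
time: 1.35
tool_pos: [0.5893, -0.1973, 0.1663]
ee_rot: [-3.062, -0.697, 0.001]
contact_force: [0.4, 0.1, 0.4]
grip_width: 0.0599
time: 1.6
tool_pos: [0.5871, -0.2032, 0.1673]
ee_rot: [3.065, 0.686, -0.001]
contact_force: [-0.2, -0.2, -0.8]
grip_width: 0.0598
t 1.6 pos [ 0.5871 -0.2032  0.1673] yaw 25.248257617236355 shift mm [  3.6235  -3.0305 122.311 ] turn -0.1517423827636435 F [-0.1745 -0.1682 -0.7582] w 0.05980667101091385 z [-0.0005 -0.001  -1.    ]
```

```bash
python3 -m creep '0.06 0 0 0 0; 0.06 0 0 0 0';  python3 go.py .589 -.199 .045 25.4
python3 - <<'E'
from h import *
f=env.grab_frame("scene");c=f["image"][150:270,200:320];cv2.imwrite("pics/s1.png",cv2.resize(c,None,fx=5,fy=5,interpolation=cv2.INTER_CUBIC))
E
```

```text
time: 1.85
tool_pos: [0.5875, -0.2024, 0.1675]
ee_rot: [3.065, 0.687, 0.0]
contact_force: [-0.1, -0.2, -0.1]
grip_width: 0.0598
t 1.85 pos [ 0.5875 -0.2024  0.1675] yaw 25.276099162704856 shift mm [  2.7587  -2.4695 122.4671] turn -0.12390083729514245 F [-0.1169 -0.248  -0.0693] w 0.05983070505957143 z [ 0.0002 -0.0004 -1.    ]
```

View pics/s1.png

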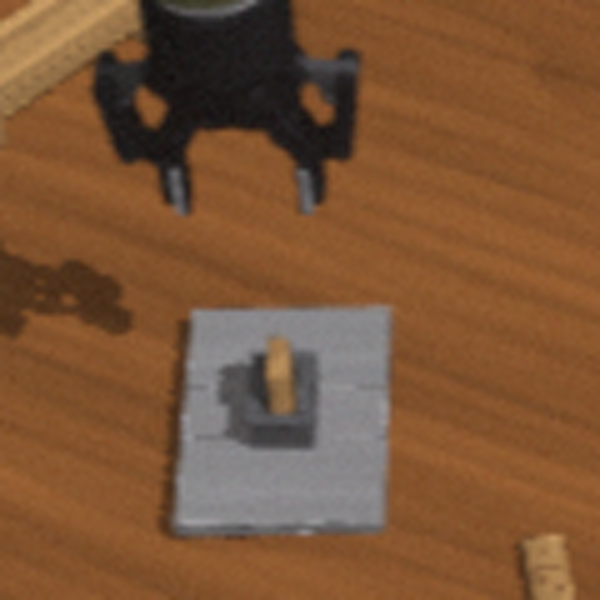

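Run:
```python
from h import *
f=dict(np.load("scene0.npz"))
print(proj(f,[[.5875,-.2024,.1675],[.5875,-.2024,.1725],[.589,-.199,.072],[.5923,-.1922,.072]]), "tab top seen ~",280/5+200, 355/5+150)
```

```text
[[249.6315 198.0893]
 [249.4399 196.8968]
 [253.8795 220.3963]
 [255.405  221.957 ]] tab top seen ~ 256.0 221.0
```

Run:
```python
from h import *
from scipy.spatial.transform import Rotation as Ro
s=env.get_state();R=Ro.from_rotvec(s["ee_rot"]).as_matrix()
for n in("scene","top"):
    f=env.grab_frame(n);C=cloud(f);L=(C-s["tool_pos"])@R
    m=(np.abs(L[...,0])<.06)&(np.abs(L[...,1])<.09)&(L[...,2]>-.12)&(L[...,2]<.03)&(f["range_z"]>0)
    P=L[m]*1000
    print(n,m.sum(),"local z max",P[:,2].max())
    for a in range(-120,30,10):
        q=P[(P[:,2]>=a)&(P[:,2]<a+10)]
        if len(q): print(a,len(q),"x",np.round(np.percentile(q[:,0],[2,50,98]),1),"y",np.round(np.percentile(q[:,1],[2,50,98]),1))
    cv2.imwrite(f"pics/{n}2.png",f["image"])
```

```text
scene 490 local z max -38.45152001186278
-120 92 x [ 4.9 13.2 20.5] y [-67.3  -0.2  61. ]
-110 96 x [-7.3 12.5 20.2] y [-66.7  -8.6  58. ]
-100 65 x [-12.5  12.6  18.3] y [-62.9 -27.5  58.3]
-90 113 x [-9.1  9.3 16.5] y [-62.2  29.5  55.5]
-80 28 x [-1.  11.6 15.5] y [-51.7 -37.   50.7]
-70 26 x [-5.2  8.6 12.9] y [-45.   26.9  39.4]
-60 29 x [-4.8 10.4 13.6] y [-46.4  27.2  39.7]
-50 34 x [-9.1  7.9 15.4] y [-46.3  26.8  39.5]
-40 7 x [-3.3  9.8 12.6] y [-44.4 -35.   32. ]
top 89 local z max -75.82271357835077
-120 12 x [-16.4   0.6  16.9] y [-28.1 -26.4 -25.2]
-110 25 x [-15.8  11.2  16.6] y [-33.3 -30.3 -26. ]
-100 20 x [-14.9   8.9  15.6] y [-38.  -34.7 -31.7]
-90 27 x [-12.5   4.9  12.1] y [-41.9 -38.4 -33.4]
-80 5 x [-8.8  5.8 12.9] y [-40.8 -39.6 -32.1]
```

Run:
```python
import cv2
a=cv2.imread("pics/scene2.png")[140:260,190:330];b=cv2.imread("pics/top2.png")[180:300,330:470]
cv2.imwrite("pics/c2.png",cv2.resize(cv2.hconcat([a,b]),None,fx=2.8,fy=2.8,interpolation=cv2.INTER_CUBIC))
```

```text
(no output)
```

View pics/c2.png

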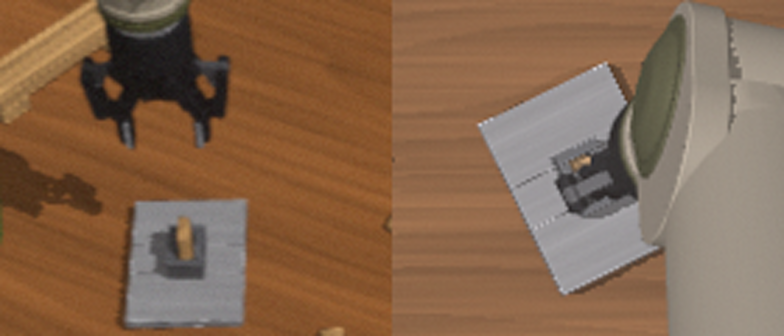

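Run:
```python
from h import *
from scipy.spatial.transform import Rotation as Ro
s=env.get_state();R=Ro.from_rotvec(s["ee_rot"]).as_matrix()
f=env.grab_frame("scene")
o,d=ray(f,[[236.6,192.6],[261,192.6]])
ol=(o-s["tool_pos"])@R;dl=d@R
for x in(-.011,0,.011):
    k=(x-ol[0])/dl[:,0];print(x,1000*(ol+dl*k[:,None]))
C=cloud(f);L=1000*(C-s["tool_pos"])@R
for v in range(184,200,2): print(v,[tuple(np.round(L[v,u]).astype(int)) if f["range_z"][v,u]>0 else 0 for u in (233,235,236,237,239)],f["image"][v,236])
print(s["joint_positions"])
```

```text
-0.011 [[-11.      35.8658 -12.1181]
 [-11.     -31.3197 -10.5931]]
0 [[  0.      33.5386 -24.4567]
 [  0.     -32.8859 -22.9489]]
0.011 [[ 11.      31.2113 -36.7952]
 [ 11.     -34.4521 -35.3046]]
184 [(np.int64(11), np.int64(36), np.int64(-71)), (np.int64(13), np.int64(31), np.int64(-73)), (np.int64(13), np.int64(28), np.int64(-73)), (np.int64(5), np.int64(27), np.int64(-64)), (np.int64(-213), np.int64(65), np.int64(172))] [57 58 62]
186 [(np.int64(6), np.int64(39), np.int64(-58)), (np.int64(11), np.int64(32), np.int64(-63)), (np.int64(11), np.int64(29), np.int64(-64)), (np.int64(8), np.int64(28), np.int64(-60)), (np.int64(-198), np.int64(64), np.int64(165))] [64 63 66]
188 [(np.int64(9), np.int64(39), np.int64(-53)), (np.int64(13), np.int64(33), np.int64(-57)), (np.int64(12), np.int64(30), np.int64(-56)), (np.int64(13), np.int64(28), np.int64(-57)), (np.int64(-188), np.int64(63), np.int64(164))] [80 77 79]
190 [(np.int64(5), np.int64(41), np.int64(-41)), (np.int64(5), np.int64(35), np.int64(-41)), (np.int64(7), np.int64(32), np.int64(-42)), (np.int64(13), np.int64(28), np.int64(-4
[... 432 characters left out ...]
int64(71), np.int64(168)), (np.int64(-167), np.int64(69), np.int64(170)), (np.int64(-166), np.int64(62), np.int64(169))] [ 48  89 140]
196 [(np.int64(-159), np.int64(81), np.int64(170)), (np.int64(-158), np.int64(74), np.int64(168)), (np.int64(-156), np.int64(71), np.int64(167)), (np.int64(-161), np.int64(68), np.int64(173)), (np.int64(-157), np.int64(61), np.int64(168))] [ 45  83 135]
198 [(np.int64(-144), np.int64(79), np.int64(162)), (np.int64(-147), np.int64(73), np.int64(166)), (np.int64(-146), np.int64(70), np.int64(165)), (np.int64(-149), np.int64(67), np.int64(169)), (np.int64(-148), np.int64(60), np.int64(167))] [ 43  81 130]
[ 0.2634  0.5137 -0.0358  1.8779  0.0259  0.7502 -0.9154]
```

```bash
python3 -m creep '0.06 0.004 -0.003 0.02 0; 0.06 0.004 -0.003 0.045 0; 0.06 0.004 -0.003 0.06 0; 0.06 0.004 -0.003 0.06 0; 0.06 0.004 -0.003 0.06 0';  python3 go.py .589 -.199 .045 25.4
python3 - <<'E'
from h import *
from scipy.spatial.transform import Rotation as Ro
s=env.get_state();R=Ro.from_rotvec(s["ee_rot"]).as_matrix()
f=env.grab_frame("scene");im=f["image"].copy()
c=im[170:270,200:320];cv2.imwrite("pics/s3.png",cv2.resize(c,None,fx=5,fy=5,interpolation=cv2.INTER_CUBIC))
C=cloud(f);L=1000*(C-s["tool_pos"])@R
P=L[(np.abs(L[...,0])<60)&(np.abs(L[...,1])<90)&(L[...,2]>-90)&(L[...,2]<40)&(f["range_z"]>0)]
for a in range(-90,40,10):
        q=P[(P[:,2]>=a)&(P[:,2]<a+10)]
        if len(q): print(a,len(q),"x",np.round(np.percentile(q[:,0],[2,50,98]),1),"y",np.round(np.percentile(q[:,1],[2,50,98]),1))
t=s["tool_pos"];print(proj(f,[t+R@[0,.03,0],t,t-R@[0,.03,0],t+R@[.011,0.03,-.03]]))
E
```

```text
time: 2.68
tool_pos: [0.5908, -0.1969, 0.1078]
ee_rot: [3.065, 0.69, 0.001]
contact_force: [-0.2, 0.4, 0.1]
grip_width: 0.0601
t 2.675 pos [ 0.5908 -0.1969  0.1078] yaw 25.3688014686235 shift mm [-2.5313  1.1235 62.7926] turn -0.03119853137649997 F [-0.1586  0.4301  0.1094] w 0.06008987488851116 z [ 0.0008 -0.0003 -1.    ]
-90 103 x [-10.6   7.1  16.8] y [-60.7  26.4  54.8]
-80 29 x [ 4.2 11.5 16.3] y [-54.2  27.6  49.1]
-70 24 x [-5.2 10.4 14.5] y [-45.5  27.2  39. ]
-60 29 x [-3.  10.2 14.7] y [-45.5  26.8  39.6]
-50 24 x [-4.1  9.5 14.9] y [-46.5 -38.6  38.2]
-40 11 x [-10.    3.5  14.2] y [-39.7  27.2  31. ]
30 33 x [-12.6   5.1  16.4] y [-8.9 -3.2  1.2]
[[242.4775 213.4145]
 [252.9977 213.2493]
 [263.5135 213.0841]
 [240.9795 209.644 ]]
```

View pics/s3.png

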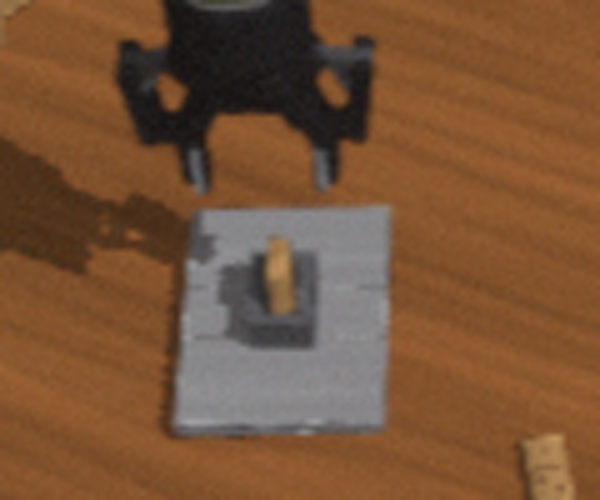

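```bash
python3 -m creep '0.012 0 0 0 0; 0.012 0 0 0 0; 0.012 0 0 0 0; 0.012 0 0 0 0; 0.012 0 0 0 0';  python3 - <<'E'
from h import *
from scipy.spatial.transform import Rotation as Ro
s=env.get_state();R=Ro.from_rotvec(s["ee_rot"]).as_matrix()
f=env.grab_frame("scene");im=f["image"].copy()
c=im[170:270,200:320];cv2.imwrite("pics/s4.png",cv2.resize(c,None,fx=5,fy=5,interpolation=cv2.INTER_CUBIC))
C=cloud(f);L=1000*(C-s["tool_pos"])@R
P=L[(np.abs(L[...,0])<60)&(np.abs(L[...,1])<90)&(L[...,2]>-90)&(L[...,2]<40)&(f["range_z"]>0)]
for a in range(-90,40,10):
        q=P[(P[:,2]>=a)&(P[:,2]<a+10)]
        if len(q): print(a,len(q),"x",np.round(np.percentile(q[:,0],[2,50,98]),1),"y",np.round(np.percentile(q[:,1],[2,50,98]),1))
t=s["tool_pos"];print(t,proj(f,[t,t+R@[.011,0.0,0]]))
E
```

```text
time: 3.35
tool_pos: [0.5903, -0.1967, 0.1071]
ee_rot: [-3.065, -0.69, 0.0]
contact_force: [0.3, 0.6, -0.3]
grip_width: 0.0119
-90 100 x [-9.4  9.4 15.3] y [-41.5   5.   36.8]
-80 48 x [-7.9 11.9 16.2] y [-35.5   8.6  35.8]
-70 29 x [-6.6  8.  13.7] y [-24.2   2.5  17.3]
-60 30 x [-3.3  8.4 14.5] y [-22.    3.2  16.4]
-50 23 x [ 4.5  9.3 13.3] y [-21.1 -12.7  14. ]
-40 18 x [-8.2  9.1 14.1] y [-19.3   3.1  14.7]
-30 3 x [-5.7 -0.6  6.9] y [-7.8  3.4  3.4]
30 27 x [-12.4   2.7  17.6] y [-8.5 -4.1  1.6]
[ 0.5903 -0.1967  0.1071] [[253.1686 213.3061]
 [252.9688 216.3021]]
```

View pics/s4.png

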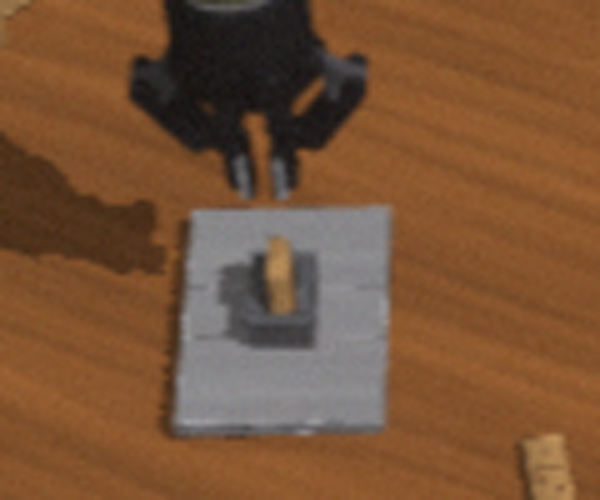

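```bash
python3 -m creep '0.06 0 0 0 0; 0.06 0 0 0.0 0; 0.06 0 0 0.015 0; 0.06 0 0 0.03 0; 0.06 0 0 0.04 0';python3 -m creep '0.06 0 0 0 0; 0.06 0 0 0.0 0';  cat > look.py <<'E'
import sys
from h import *
from scipy.spatial.transform import Rotation as Ro
n=sys.argv[1]
s=env.get_state();R=Ro.from_rotvec(s["ee_rot"]).as_matrix()
f=env.grab_frame("scene");im=f["image"].copy()
u,v=np.round(proj(f,s["tool_pos"])[0]).astype(int)
c=im[max(v-60,0):v+60,max(u-70,0):u+70];cv2.imwrite(f"pics/{n}.png",cv2.resize(c,None,fx=5,fy=5,interpolation=cv2.INTER_CUBIC))
C=cloud(f);L=1000*(C-s["tool_pos"])@R
P=L[(np.abs(L[...,0])<60)&(np.abs(L[...,1])<90)&(L[...,2]>-90)&(L[...,2]<0.9*1000*s["tool_pos"][2])&(f["range_z"]>0)]
for a in range(-70,50,10):
        q=P[(P[:,2]>=a)&(P[:,2]<a+10)]
        if len(q): print(a,len(q),"x",np.round(np.percentile(q[:,0],[2,50,98]),1),"y",np.round(np.percentile(q[:,1],[2,50,98]),1))
print(s["time"],s["tool_pos"],"F",s["contact_force"],"M",s["moment"],"w",s["grip_width"],"centre px",u,v)
E
python3 look.py s5
```

```text
time: 4.03
tool_pos: [0.5896, -0.1964, 0.0654]
ee_rot: [-3.064, -0.69, 0.003]
contact_force: [-0.1, 0.3, 0.2]
grip_width: 0.0595
time: 4.28
tool_pos: [0.5904, -0.1967, 0.0672]
ee_rot: [3.065, 0.69, -0.0]
contact_force: [0.7, 0.2, 1.7]
grip_width: 0.0604
-70 25 x [-2.1 10.4 13. ] y [-46.  -33.   39.6]
-60 28 x [-11.2   8.8  14.9] y [-46.8  27.1  39.4]
-50 22 x [ 4.2  8.7 12.6] y [-44.8  -3.6  38.9]
-40 9 x [-7.9  8.9 13.3] y [-39.9 -34.3  30.8]
-10 29 x [-13.7   0.6  16.9] y [-8.4 -4.   1.6]
0 13 x [-14.1  12.4  17.4] y [-9.  -4.4  1.6]
10 18 x [-7.9 12.1 25.4] y [-9.2 -6.7  7.9]
20 123 x [-28.5   4.9  28.9] y [-21.   -5.3  16.1]
30 58 x [-20.9  13.3  29.1] y [-22.1  -5.   15.5]
40 549 x [-57.8  10.1  58.4] y [-60.8  -2.7  55.9]
4.275 [ 0.5904 -0.1967  0.0672] F [0.6543 0.2147 1.7006] M [-0.0015 -0.053   0.0457] w 0.060352083014229674 centre px 255 222
```

View pics/s5.png

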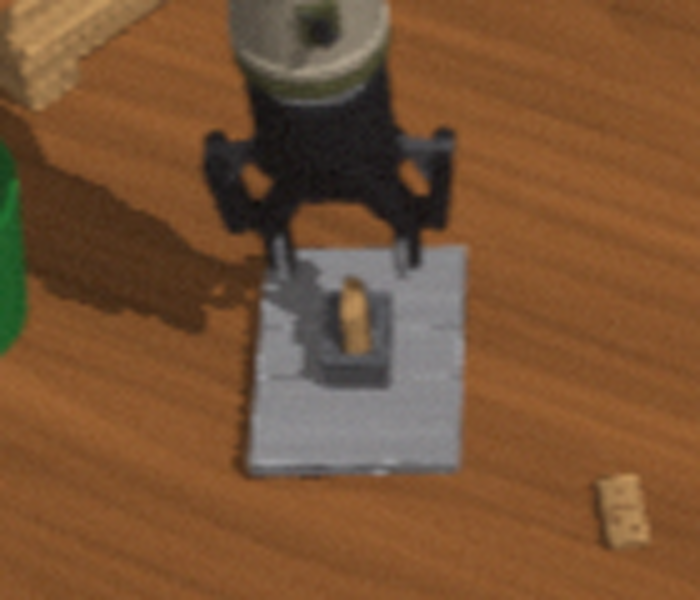

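```bash
python3 -m creep '0.06 0 0 0.01 0; 0.06 0 0 0.02 0; 0.06 0 0 0.03 0; 0.06 0 0 0.036 0; 0.06 0 0 0.036 0';python3 -m creep '0.06 0 0 0 0';  
python3 look.py s6
```

```text
time: 4.95
tool_pos: [0.59, -0.1966, 0.0305]
ee_rot: [-3.064, -0.69, 0.002]
contact_force: [0.4, 0.2, 0.9]
grip_width: 0.0598
time: 5.08
tool_pos: [0.5905, -0.1967, 0.0313]
ee_rot: [3.065, 0.69, 0.0]
contact_force: [-0.0, -0.6, 0.8]
grip_width: 0.0606
-70 23 x [ 0.4  9.5 14.8] y [-44.8  26.8  36.6]
-60 24 x [-5.3  9.1 15.1] y [-46.6 -35.1  39.3]
-50 46 x [-11.4   7.   15.7] y [-46.   -2.3  40.8]
-40 27 x [-11.    8.9  17.3] y [-23.5  -2.4  29. ]
-30 13 x [-14.5   2.9  17.2] y [-9.3 -8.7  1.3]
-20 65 x [-26.9   3.5  28.4] y [-20.4  -5.4  14.8]
-10 101 x [-29.8  11.6  28.6] y [-21.4  -2.7  15.9]
0 118 x [-55.1  15.8  57.3] y [-58.1  -8.5  54.2]
10 854 x [-57.2  16.2  57.9] y [-62.4  -6.7  56.9]
20 95 x [-58.9   1.1  57.6] y [-88.5 -15.5  86.1]
5.075 [ 0.5905 -0.1967  0.0313] F [-0.036  -0.5653  0.7872] M [ 0.0018 -0.0173 -0.0074] w 0.0606366729915448 centre px 256 230
```

View pics/s6.png

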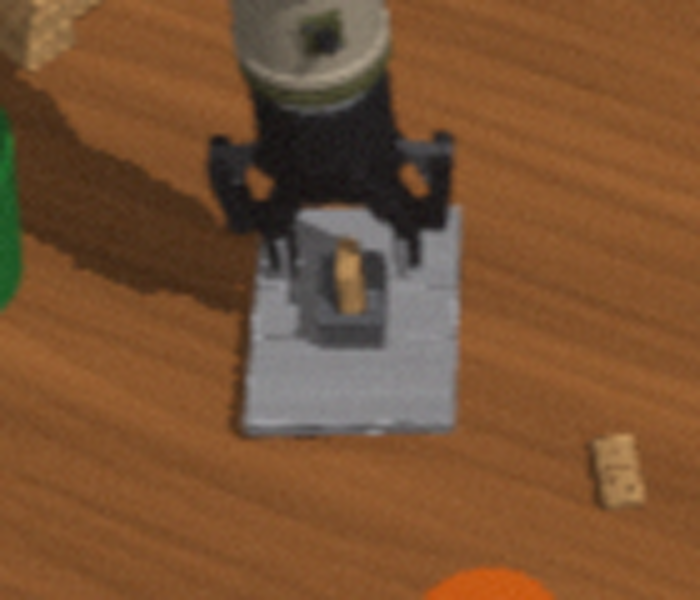

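```bash
python3 -m creep '0.06 0 0 0.007 0; 0.06 0 0 0.013 0; 0.06 0 0 0.013 0; 0.06 0 0 0.013 0'; python3 look.py s7 | tail -1; python3 -m creep '0.03 0 0 0 0; 0.03 0 0 0 0;0.03 0 0 0 0'; python3 look.py s8
```

```text
time: 5.62
tool_pos: [0.5903, -0.1967, 0.0181]
ee_rot: [-3.065, -0.69, 0.0]
contact_force: [0.1, 0.0, 0.1]
grip_width: 0.06
5.625 [ 0.5903 -0.1967  0.0181] F [0.0964 0.0462 0.1349] M [-0.024  -0.0241  0.0328] w 0.059984218735310284 centre px 256 232
time: 6.05
tool_pos: [0.5904, -0.1967, 0.0183]
ee_rot: [3.065, 0.69, 0.0]
contact_force: [0.4, 0.2, 0.1]
grip_width: 0.0299
-70 25 x [-8.4 10.4 13.8] y [-31.1  12.2  26.7]
-60 49 x [-10.    7.8  14.6] y [-31.2  -2.3  23.5]
-50 40 x [-11.7  10.1  16.4] y [-30.8  -4.3  24.5]
-40 28 x [-11.1   7.4  14.6] y [-24.1  -6.4  21.4]
-30 85 x [-27.6  12.4  28.2] y [-19.6  -2.7  15.1]
-20 52 x [-19.3  21.8  29.8] y [-20.2   0.1  15.7]
-10 321 x [-54.8  22.9  57.8] y [-60.3 -10.1  56.2]
0 625 x [-53.5  15.6  58.6] y [-62.3  -8.1  56.4]
10 109 x [-57.7  12.1  58.3] y [-86.4  61.6  87.2]
6.05 [ 0.5904 -0.1967  0.0183] F [0.3836 0.1597 0.1466] M [ 0.0361 -0.0044  0.0101] w 0.029897804109460392 centre px 256 232
```

View pics/s8.png

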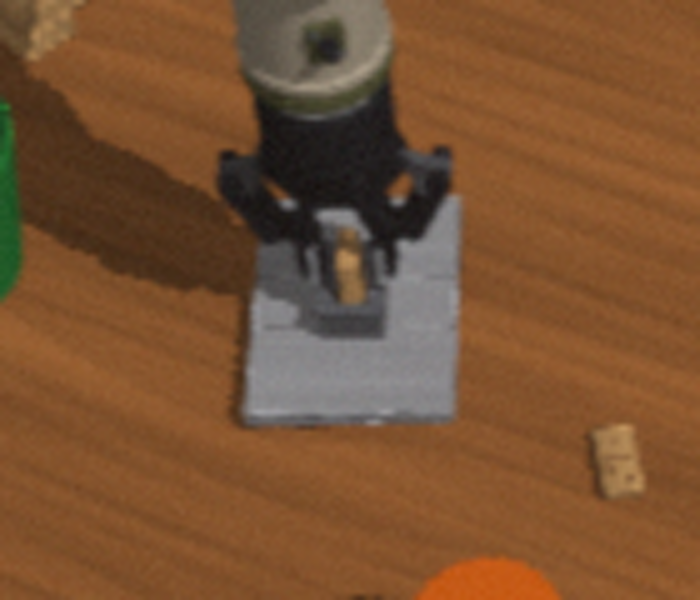

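```bash
for i in 1 2 3; do python3 -m creep '0.03 0 0 0.0015 0; 0.03 0 0 0.003 0; 0.03 0 0 0.003 0' | sed -n '2p;4p'; done
```

```text
tool_pos: [0.5902, -0.1966, 0.015]
contact_force: [-0.5, 0.2, 0.5]
tool_pos: [0.5904, -0.1967, 0.0126]
contact_force: [-1.1, 0.7, 6.2]
tool_pos: [0.5905, -0.1967, 0.0124]
contact_force: [-9.4, 2.4, 35.4]
```

```bash
python3 -m creep '0.03 0 0 -0.005 0; 0.03 0 0 -0.009 0; 0.03 0 0 -0.009 0'; python3 -m creep '0.0 0 0 0 0; 0.0 0 0 0 0; 0.0 0 0 0 0; 0.0 0 0 0 0; 0 0 0 0 0' 45; python3 look.py s9
```

```text
time: 7.6
tool_pos: [0.5904, -0.1967, 0.0182]
ee_rot: [3.065, 0.69, 0.0]
contact_force: [1.1, -0.1, 0.0]
grip_width: 0.0302
time: 8.22
tool_pos: [0.5899, -0.1965, 0.0178]
ee_rot: [-3.064, -0.69, 0.001]
contact_force: [0.5, 0.4, -4.1]
grip_width: 0.011
-70 24 x [-7.2  8.5 15.5] y [-22.1   2.9  19.1]
-60 43 x [-10.7   9.5  15.7] y [-22.   -3.4  13.2]
-50 37 x [-15.5  11.   17.8] y [-21.2  -1.2  14.4]
-40 17 x [ 5.6 11.8 17.4] y [-17.6  -0.5  12.9]
-30 74 x [-16.9  16.4  28.5] y [-21.9  -5.4  15.2]
-20 41 x [-18.1  23.5  29.1] y [-22.1  -7.3  13.1]
-10 406 x [-53.1  15.8  58.2] y [-61.7  -9.4  55.1]
0 573 x [-53.5  16.4  58. ] y [-63.1 -12.4  56.6]
10 110 x [-58.7   5.5  58.6] y [-88.6  63.4  89.6]
8.225 [ 0.5899 -0.1965  0.0178] F [ 0.4581  0.3724 -4.134 ] M [-0.0479 -0.0467 -0.0135] w 0.011035070682809383 centre px 256 232
```

View pics/s9.png

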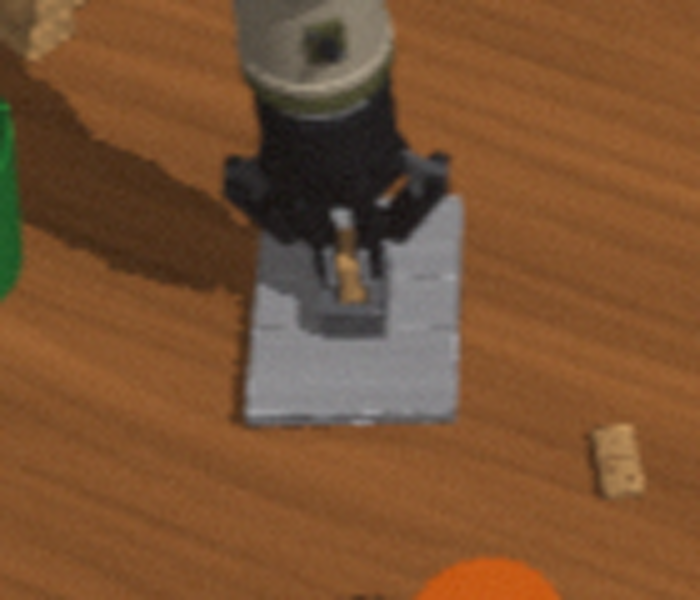

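```bash
python3 -m creep '0 0 0 -0.004 0; 0 0 0 -0.01 0; 0 0 0 -0.02 0; 0 0 0 -0.03 0; 0 0 0 -0.03 0' 60; python3 -m creep '0 0 0 -0.02 0; 0 0 0 -0.04 0; 0 0 0 -0.06 0; 0 0 0 -0.08 0; 0 0 0 -0.08 0'; python3 -m creep '0 0 0 0 0; 0 0 0 0 0'; python3 look.py s10
```

```text
time: 8.9
tool_pos: [0.591, -0.1969, 0.0494]
ee_rot: [3.064, 0.69, 0.003]
contact_force: [-0.6, 0.1, -3.7]
grip_width: 0.0108
time: 9.52
tool_pos: [0.5911, -0.1969, 0.1293]
ee_rot: [3.064, 0.69, 0.004]
contact_force: [0.2, 0.2, -3.9]
grip_width: 0.0109
time: 9.78
tool_pos: [0.5897, -0.1965, 0.1271]
ee_rot: [-3.064, -0.69, 0.002]
contact_force: [-0.3, 0.1, -4.0]
grip_width: 0.0109
-70 25 x [-6.1  8.4 15.6] y [-23.5   3.3  23. ]
-60 54 x [-11.    7.2  15.3] y [-20.5  -2.2  15.2]
-50 43 x [-5.9 10.2 15.6] y [-22.1  -5.9  15.3]
-40 22 x [ 2.2 13.1 17.5] y [-20.4  -2.5  11.8]
-30 87 x [-24.3  16.3  28.3] y [-21.7  -4.6  15.4]
-20 50 x [-19.2  25.   28.7] y [-22.1  -6.5  15.6]
-10 444 x [-52.2  16.6  58.7] y [-62.5 -13.7  56.1]
0 643 x [-53.6  13.1  57.6] y [-62.6  -9.   56.1]
10 3 x [36.8 48.3 51.8] y [-63.7 -63.6 -63.4]
9.775 [ 0.5897 -0.1965  0.1271] F [-0.3255  0.1257 -3.9805] M [ 0.0342 -0.0102 -0.0008] w 0.010887445066059815 centre px 253 209
```

View pics/s10.png

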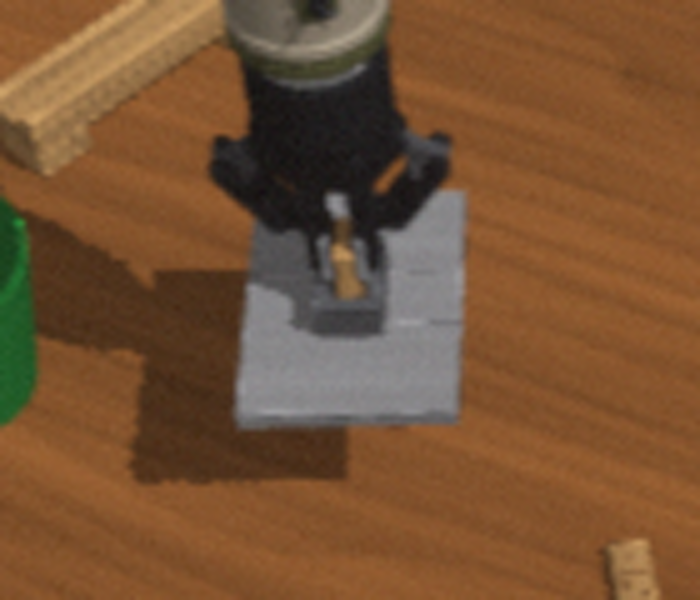

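```bash
python3 go.py .5432 .2301 .1275 25.4
```

```text
t 9.825 pos [ 0.5899 -0.1965  0.1272] yaw 25.38327982253692 shift mm [ 140.7162 -405.3984   -0.0804] turn -0.0167201774630783 F [ 0.3696  0.5919 -4.423 ] w 0.011017654657228213 z [-0.0015  0.0004 -1.    ]
```

```bash
python3 -m creep '0 0.005 -0.015 0 0; 0 0.015 -0.045 0 0; 0 0.028 -0.08 0 0; 0 0.040 -0.115 0 0; 0 0.052 -0.15 0 0'; python3 -m creep '0 0.012 -0.035 0 0; 0 0.024 -0.07 0 0; 0 0.036 -0.105 0 0; 0 0.048 -0.14 0 0; 0 0.060 -0.175 0 0';python3 go.py .5432 .2301 .1275 25.4
```

```text
time: 10.45
tool_pos: [0.5724, -0.0363, 0.128]
ee_rot: [-3.064, -0.691, 0.0]
contact_force: [1.4, -0.0, -3.1]
grip_width: 0.011
time: 11.08
tool_pos: [0.5512, 0.1473, 0.128]
ee_rot: [-3.064, -0.692, 0.0]
contact_force: [0.5, -0.4, -2.9]
grip_width: 0.0109
t 11.075 pos [0.5512 0.1473 0.128 ] yaw 25.436056277569783 shift mm [ 28.2875 -78.2007   0.5567] turn 0.036056277569784356 F [ 0.5232 -0.3957 -2.8665] w 0.010856130865763446 z [-0.0004  0.0004 -1.    ]
```

```bash
python3 -m creep '0 0.012 -0.032 0 0; 0 0.020 -0.055 0 0; 0 0.026 -0.070 0 0; 0 0.0283 -0.0782 0 0; 0 0.0283 -0.0782 0 0'; python3 -m creep '0 0 0 0 0; 0 0 0 0 0; 0 0 0 0 0';python3 go.py .5432 .2301 .1275 25.4; python3 look.py s11
python3 - <<'E'
from h import *
f=env.grab_frame("top");cv2.imwrite("pics/t11.png",f["image"][180:320,130:330].repeat(3,0).repeat(3,1))
E
```

```text
time: 11.7
tool_pos: [0.544, 0.2278, 0.1281]
ee_rot: [3.065, 0.691, -0.0]
contact_force: [-0.2, -0.9, -3.9]
grip_width: 0.0107
time: 12.08
tool_pos: [0.5444, 0.2272, 0.1282]
ee_rot: [3.065, 0.689, -0.0]
contact_force: [0.0, 1.1, -3.0]
grip_width: 0.011
t 12.075 pos [0.5444 0.2272 0.1282] yaw 25.328973703659358 shift mm [ 0.1482 -3.171   0.6873] turn -0.07102629634064073 F [ 0.0188  1.1346 -2.989 ] w 0.01101476385171296 z [-0.     -0.0001 -1.    ]
-70 29 x [-7.9  9.7 14.2] y [-23.4  -8.4  19. ]
-60 63 x [-12.9   7.9  15.6] y [-20.   -3.9  16.2]
-50 39 x [-3.1 11.7 16.5] y [-20.6  -2.2  16.5]
-40 21 x [ 6.2 11.1 16. ] y [-19.8   0.6  12.9]
-30 101 x [-20.4  16.1  27.7] y [-20.7   2.5  16.3]
-20 61 x [-23.2  24.8  28.8] y [-20.6   2.5  16.5]
-10 510 x [-54.9  20.2  57.1] y [-60.   12.2  57.3]
0 711 x [-51.8  17.6  59.1] y [-61.7  13.4  58.2]
10 7 x [-38.8  22.5  56.1] y [57.8 58.3 58.6]
12.075 [0.5444 0.2272 0.1282] F [ 0.0188  1.1346 -2.989 ] M [ 0.0358  0.0208 -0.0036] w 0.01101476385171296 centre px 400 246
```

View pics/s11.png

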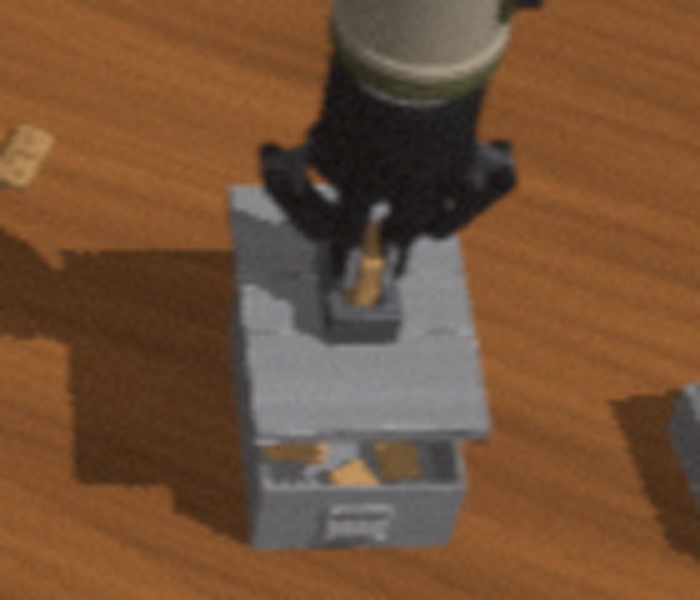

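View pics/t11.png

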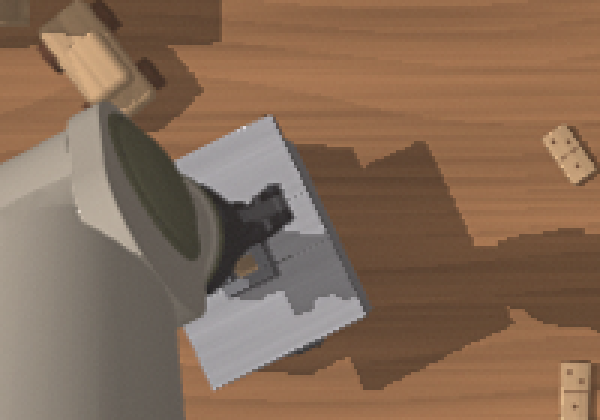

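```bash
python3 -m creep '0 0.001 -0.0031 0 0; 0 0.001 -0.0031 0.01 0; 0 0.001 -0.0031 0.02 0; 0 0.001 -0.0031 0.02 0; 0 0.001 -0.0031 0.02 0';python3 go.py .5440 .2304 .080 25.4
python3 - <<'E'
from h import *
s=env.get_state()
for n in("top","scene"):
    f=env.grab_frame(n);np.savez(n+"12.npz",**f);C=cloud(f);z=C[...,2];zt=s["tool_pos"][2]
    H=cv2.cvtColor(f["image"],cv2.COLOR_BGR2HSV)
    m=(np.abs(z-zt)<.008)&(H[...,1]<75)&(H[...,2]>60)&(np.abs(C[...,0]-.544)<.13)&(np.abs(C[...,1]-.23)<.13)
    print(n,m.sum(),rect(C[m]), "z",np.median(z[m]))
    A=np.c_[C[m][:,:2]-[.54,.23],np.ones(m.sum())];k=np.linalg.lstsq(A,z[m],rcond=None)[0];print("tilt deg",np.degrees(k[:2]),k[2])
    v,u=np.nonzero(m);cv2.imwrite(f"pics/m12{n}.png",(m*255).astype(np.uint8))
    r=(np.abs(z-.061)<.006)&(H[...,1]<75)&(np.abs(C[...,0]-.5425)<.12)&(np.abs(C[...,1]-.23)<.12)
    print(" rim pts",r.sum(),rect(C[r]))
E
```

```text
time: 12.8
tool_pos: [0.5439, 0.2309, 0.108]
ee_rot: [3.065, 0.69, -0.001]
contact_force: [0.1, 0.3, -3.3]
grip_width: 0.0106
t 12.8 pos [0.5439 0.2309 0.108 ] yaw 25.376911485190096 shift mm [-0.0964  0.5554 27.9627] turn -0.023088514809902705 F [ 0.1026  0.3416 -3.2608] w 0.010567999023746432 z [-0.0003 -0.0002 -1.    ]
top 2449 (array([0.5423, 0.2277]), (162.2073516845703, 123.3600082397461), 25.352882385253906) z 0.10708797206801846
tilt deg [-0.0224 -0.0589] 0.1070721561345458
 rim pts 0 (array([0., 0.]), (0.0, 0.0), 0.0)
scene 1580 (array([0.5432, 0.2327]), (166.5266571044922, 122.16936492919922), 25.688871383666992) z 0.10751673553073104
tilt deg [-0.0866  0.1076] 0.1075282513714019
 rim pts 93 (array([0.6042, 0.2625]), (108.7282485961914, 19.02897071838379), -63.923179626464844)
```

```bash
python3 -m creep '0 0 0 0.01 0; 0 0 0 0.02 0; 0 0 0 0.026 0; 0 0 0 0.026 0'; python3 -m creep '0 0 0 0.002 0; 0 0 0 0.004 0; 0 0 0 0.006 0; 0 0 0 0.006 0'; python3 go.py .5440 .2304 .068 25.4
```

```text
time: 13.4
tool_pos: [0.5434, 0.2308, 0.0814]
ee_rot: [3.064, 0.69, -0.002]
contact_force: [-0.8, -0.6, -2.9]
grip_width: 0.0111
time: 13.9
tool_pos: [0.5438, 0.231, 0.0761]
ee_rot: [3.065, 0.69, -0.0]
contact_force: [-0.6, 0.1, -4.1]
grip_width: 0.011
t 13.9 pos [0.5438 0.231  0.0761] yaw 25.377914630505554 shift mm [-0.0367  0.6058  8.0524] turn -0.022085369494444507 F [-0.6309  0.0986 -4.091 ] w 0.011020110918413723 z [-0.0002 -0.0001 -1.    ]
```

Already 3.5 mm into the mouth with no contact. I'll keep lowering.

```bash
python3 -m creep '0 0 0 0.002 0; 0 0 0 0.004 0; 0 0 0 0.006 0; 0 0 0 0.006 0'; python3 -m creep '0 0 0 0.001 0; 0 0 0 0.002 0; 0 0 0 0.002 0'; python3 look.py s13|tail -1
```

```text
time: 14.4
tool_pos: [0.5437, 0.231, 0.0699]
ee_rot: [3.065, 0.69, -0.001]
contact_force: [-0.1, -0.2, -3.7]
grip_width: 0.0107
time: 14.78
tool_pos: [0.5438, 0.231, 0.0681]
ee_rot: [3.065, 0.69, -0.0]
contact_force: [-0.7, 0.2, -4.1]
grip_width: 0.011
14.775 [0.5438 0.231  0.0681] F [-0.7495  0.1822 -4.1227] M [ 0.0158 -0.0034  0.016 ] w 0.01095488407481162 centre px 399 259
```

View pics/s13.png

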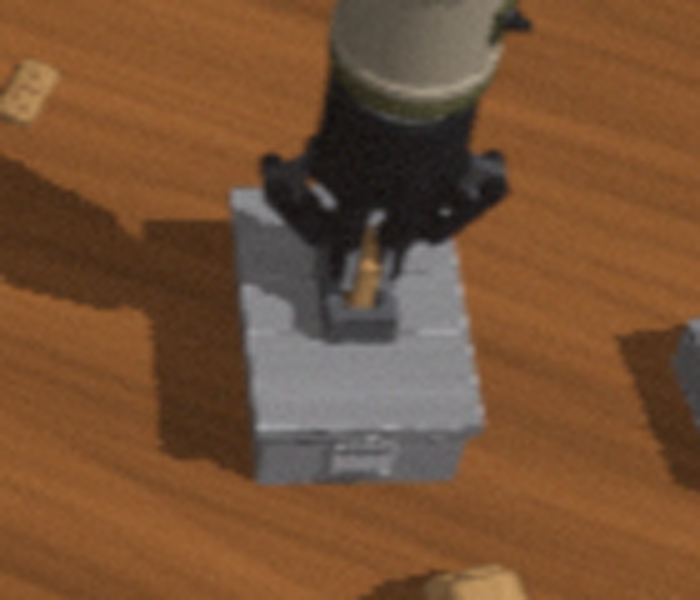

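```bash
python3 -m creep '0 0 0 0.0005 0; 0 0 0 0.001 0; 0 0 0 0.001 0';python3 -m creep '0 0 0 0.0005 0; 0 0 0 0.001 0; 0 0 0 0.001 0'
```

```text
time: 15.2
tool_pos: [0.5439, 0.231, 0.0678]
ee_rot: [-3.065, -0.69, -0.001]
contact_force: [-1.6, -0.4, 5.4]
grip_width: 0.0108
time: 15.58
tool_pos: [0.544, 0.231, 0.0678]
ee_rot: [-3.065, -0.69, -0.001]
contact_force: [-3.4, -1.7, 16.5]
grip_width: 0.0108
```

```bash
python3 -m creep '0 0 0 -0.0005 0; 0 0 0 -0.0015 0; 0 0 0 -0.0015 0'
python3 - <<'E'
from h import *
from scipy.spatial.transform import Rotation as Ro
s=env.get_state();R=Ro.from_rotvec([3.065,.69,-.001]).as_matrix()
f=dict(np.load("scene12.npz"));t=np.array([.5439,.2309,.108])
L=1000*(cloud(f)-t)@R
u0,v0=proj(f,t)[0];print(u0,v0)
for v in range(200,256,2):
    print(v,[("%d,%d,%d"%tuple(np.round(L[v,u]))) for u in range(392,414,3)])
E
```

```text
time: 15.95
tool_pos: [0.544, 0.231, 0.0678]
ee_rot: [-3.065, -0.69, -0.0]
contact_force: [-0.8, -0.8, 3.4]
grip_width: 0.0109
400.7192774056464 251.135922383599
200 ['-271,-16,103', '-276,-27,109', '10,36,-224', '20,32,-235', '26,26,-242', '30,20,-246', '37,15,-254', '42,10,-260']
202 ['-264,-16,105', '-270,-27,112', '13,36,-220', '22,31,-231', '31,27,-240', '32,20,-242', '32,13,-242', '36,7,-246']
204 ['-255,-15,105', '-258,-25,108', '-2,31,-195', '25,31,-227', '28,25,-230', '35,20,-238', '38,14,-241', '39,7,-243']
206 ['-247,-14,104', '-251,-24,110', '13,34,-205', '26,30,-221', '30,25,-226', '35,19,-231', '39,13,-236', '41,7,-238']
208 ['-243,-14,109', '-242,-23,109', '12,33,-197', '19,28,-205', '31,24,-219', '36,18,-225', '38,12,-227', '41,6,-231']
210 ['-232,-13,107', '-236,-23,111', '14,32,-191', '19,27,-197', '22,20,-201', '36,17,-218', '40,11,-223', '41,5,-223']
212 ['-225,-12,107', '-4,34,-163', '16,32,-187', '24,27,-197', '25,20,-197', '27,14,-200', '31,8,-204', '31,1,-204']
214 ['-215,-11,105', '2,35,-162', '15,31,-178', '26,27,-191', '31,21,-197', '34,15,-201', '33,7,-199
[... 1533 characters left out ...]
, '14,9,-62', '7,-1,-52', '7,-9,-51', '10,-16,-55', '-29,-37,-1']
244 ['-28,20,5', '-11,16,-18', '7,13,-43', '15,8,-54', '14,0,-52', '14,-8,-52', '8,-18,-43', '-23,-36,0']
246 ['-15,23,-4', '-6,17,-16', '10,13,-38', '12,6,-41', '14,-2,-43', '14,-9,-43', '8,-19,-35', '-12,-34,-6']
248 ['-13,22,3', '-5,16,-8', '7,11,-25', '12,5,-32', '14,-3,-35', '6,-13,-23', '7,-21,-24', '-9,-34,-1']
250 ['-6,23,2', '-4,15,0', '11,11,-21', '13,4,-24', '16,-3,-28', '10,-13,-20', '15,-20,-26', '-2,-33,-2']
252 ['2,24,0', '5,17,-4', '16,12,-20', '21,5,-26', '19,-4,-23', '19,-12,-23', '21,-19,-25', '1,-34,3']
254 ['10,25,-1', '8,16,1', '29,14,-29', '25,5,-22', '29,-2,-29', '27,-10,-25', '29,-18,-27', '12,-31,-2']
```

```bash
python3 -m creep '0.02 0 0 0 0; 0.03 0 0 0 0; 0.05 0 0 0 0; 0.064 0 0 0 0; 0.064 0 0 0 0'; python3 look.py s14|tail -1
```

```text
time: 16.58
tool_pos: [0.5439, 0.231, 0.0677]
ee_rot: [-3.065, -0.69, -0.0]
contact_force: [-0.5, 0.6, 0.1]
grip_width: 0.064
16.575 [0.5439 0.231  0.0677] F [-0.5384  0.5989  0.1133] M [-0.0092  0.0092  0.0147] w 0.06395515345234713 centre px 399 260
```

View pics/s14.png

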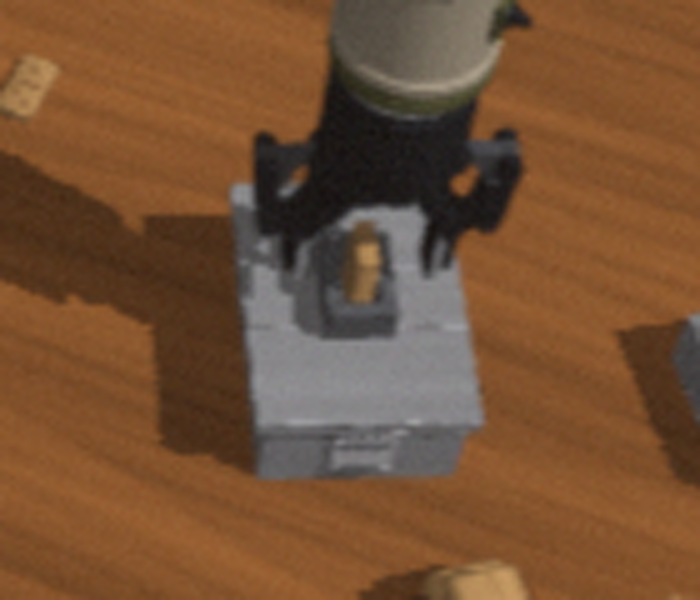

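```bash
python3 -m creep '0.064 0 0 0.006 0; 0.064 0 0 0.014 0; 0.064 0 0 0.022 0; 0.064 0 0 0.025 0; 0.064 0 0 0.025 0'; python3 look.py s15|tail -1
```

```text
time: 17.25
tool_pos: [0.5437, 0.2309, 0.0422]
ee_rot: [3.065, 0.69, -0.001]
contact_force: [-0.2, 0.5, 0.1]
grip_width: 0.064
17.25 [0.5437 0.2309 0.0422] F [-0.1778  0.4753  0.1159] M [0.0209 0.0287 0.0246] w 0.06404186488814478 centre px 398 265
```

View pics/s15.png

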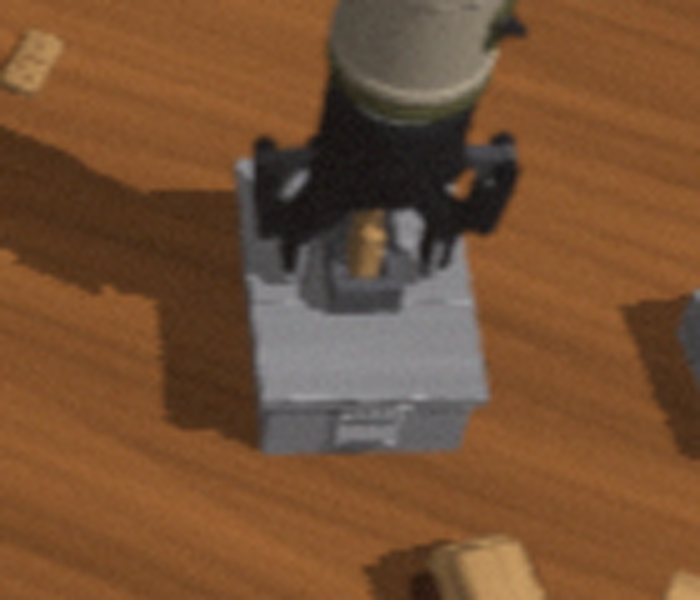

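```bash
python3 -m creep '0.055 0 0 0 0; 0.048 0 0 0 0; 0.042 0 0 0 0; 0.038 0 0 0 0; 0.03 0 0 0 0' 25;  python3 -m creep '0.0 0 0 0 0; 0.0 0 0 0 0; 0.0 0 0 0 0' 50; python3 look.py s16|tail -1
```

```text
time: 17.92
tool_pos: [0.544, 0.2309, 0.0429]
ee_rot: [3.065, 0.69, 0.0]
contact_force: [-0.4, -0.8, 3.6]
grip_width: 0.0374
time: 18.3
tool_pos: [0.544, 0.2308, 0.043]
ee_rot: [3.065, 0.69, 0.0]
contact_force: [-1.0, -0.7, 5.2]
grip_width: 0.037
18.3 [0.544  0.2308 0.043 ] F [-0.9783 -0.7071  5.2253] M [-0.2994  0.187   0.0741] w 0.03702702812686198 centre px 398 265
```

View pics/s16.png

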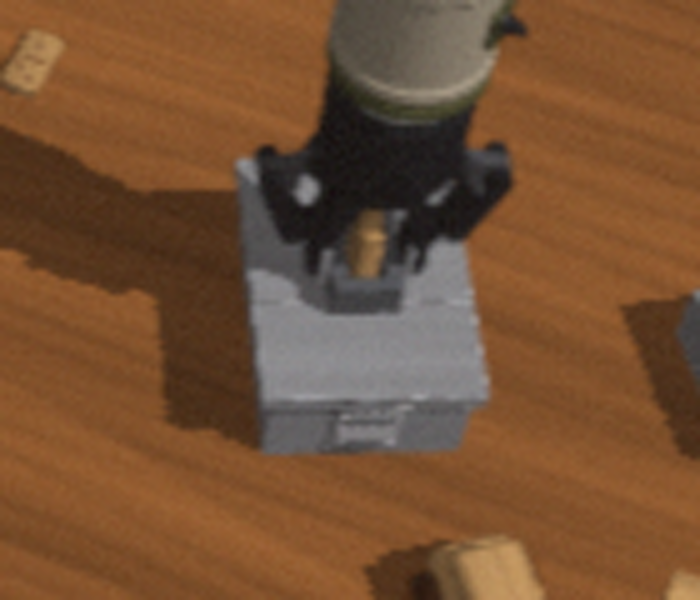

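```bash
python3 -m creep '0 0 0 -0.001 0; 0 0 0 -0.003 0; 0 0 0 -0.006 0; 0 0 0 -0.008 0; 0 0 0 -0.008 0' 60; python3 look.py s17|tail -1;  python3 - <<'E'
from h import *
s=env.get_state()
for n in("top","scene"):
    f=env.grab_frame(n);C=cloud(f);z=C[...,2];zt=.076
    H=cv2.cvtColor(f["image"],cv2.COLOR_BGR2HSV)
    m=(np.abs(z-zt)<.009)&(H[...,1]<75)&(H[...,2]>60)&(np.abs(C[...,0]-.544)<.13)&(np.abs(C[...,1]-.23)<.13)
    print(n,m.sum(),rect(C[m]), "z",np.median(z[m]))
    A=np.c_[C[m][:,:2]-[.54,.23],np.ones(m.sum())];k=np.linalg.lstsq(A,z[m],rcond=None)[0];print("tilt deg",np.degrees(k[:2]),k[2])
E
```

```text
time: 18.98
tool_pos: [0.544, 0.2311, 0.0509]
ee_rot: [-3.065, -0.69, -0.0]
contact_force: [-0.2, 1.1, -1.6]
grip_width: 0.0367
18.975 [0.544  0.2311 0.0509] F [-0.1906  1.111  -1.5539] M [-0.038  -0.0156 -0.0407] w 0.03673121929904817 centre px 398 263
top 2201 (array([0.5427, 0.2278]), (162.7530517578125, 122.71076965332031), 25.46402359008789) z 0.07447024548908798
tilt deg [0.0053 0.0914] 0.07456140069520004
scene 1299 (array([0.5435, 0.2334]), (163.8956298828125, 122.62538146972656), 25.370569229125977) z 0.07462980523393625
tilt deg [-0.1632 -0.076 ] 0.07490257159960688
```

View pics/s17.png

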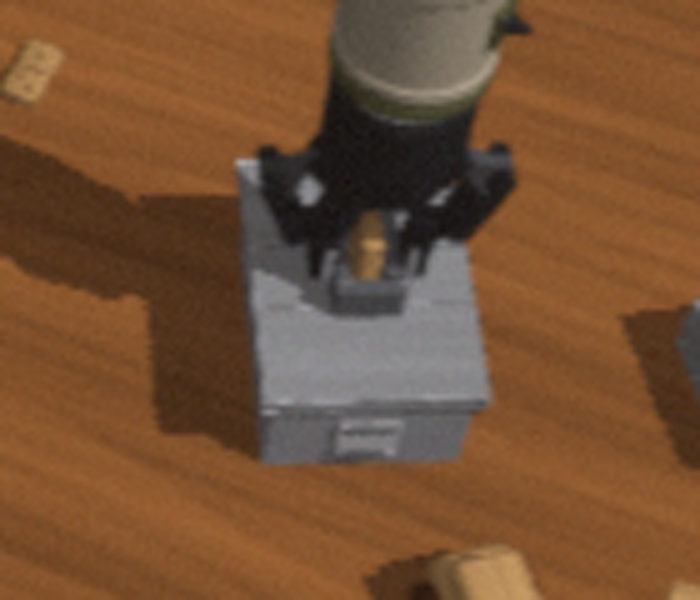

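```bash
python3 -m creep '0 0 0 -0.004 0; 0 0 0 -0.010 0; 0 0 0 -0.018 0; 0 0 0 -0.026 0; 0 0 0 -0.034 0'; python3 -m creep '0 0 0 -0.008 0; 0 0 0 -0.018 0; 0 0 0 -0.028 0; 0 0 0 -0.038 0; 0 0 0 -0.046 0';  python3 -m creep '0 0 0 -0.004 0; 0 0 0 -0.007 0; 0 0 0 -0.007 0; 0 0 0 -0.007 0; 0 0 0 -0.007 0'; python3 look.py s18|tail -1;  python3 - <<'E'
from h import *
s=env.get_state();zt=s["tool_pos"][2]+.0242
for n in("top","scene"):
    f=env.grab_frame(n);C=cloud(f);z=C[...,2]
    cv2.imwrite(f"pics/f_{n}.png",f["image"])
    H=cv2.cvtColor(f["image"],cv2.COLOR_BGR2HSV)
    m=(np.abs(z-zt)<.009)&(H[...,1]<75)&(H[...,2]>60)&(np.abs(C[...,0]-.544)<.13)&(np.abs(C[...,1]-.23)<.13)
    print(n,m.sum(),rect(C[m]), "plate z",np.median(z[m]))
    A=np.c_[C[m][:,:2]-[.54,.23],np.ones(m.sum())];k=np.linalg.lstsq(A,z[m],rcond=None)[0];print("tilt deg",np.degrees(k[:2]),k[2])
    m=(np.abs(z-.065)<.008)&(np.abs(C[...,0]-.544)<.13)&(np.abs(C[...,1]-.23)<.13)
    print("flange pts",m.sum(),np.median(z[m]) if m.any() else "", rect(C[m]) if m.any() else "")
E
```

```text
time: 19.75
tool_pos: [0.5439, 0.231, 0.0854]
ee_rot: [-3.065, -0.69, -0.001]
contact_force: [0.2, 0.2, -1.9]
grip_width: 0.0365
time: 20.38
tool_pos: [0.5439, 0.231, 0.1314]
ee_rot: [-3.065, -0.69, -0.0]
contact_force: [0.6, -0.1, -1.7]
grip_width: 0.0366
time: 21.0
tool_pos: [0.5437, 0.231, 0.1374]
ee_rot: [3.065, 0.69, -0.001]
contact_force: [-0.1, -0.6, -1.6]
grip_width: 0.0366
21.0 [0.5437 0.231  0.1374] F [-0.0539 -0.562  -1.5725] M [-0.0548 -0.0087  0.0187] w 0.036583717209830946 centre px 402 245
top 2604 (array([0.5425, 0.228 ]), (162.63638305664062, 122.48210906982422), 25.429275512695312) plate z 0.16127162101523784
tilt deg [-0.0673  0.1301] 0.16130220082382984
flange pts 230 0.06357434594417477 (array([0.5933, 0.2427]), (266.4205627441406, 99.4495849609375), 37.38823318481445)
scene 1489 (array([0.5435, 0.2332]), (163.16455078125, 122.12374877929688), 25.27032470703125) plate z 0.16144310245163362
tilt deg [-0.3624 -0.0309] 0.1616024975328279
flange pts 778 0.06397370276276226 (array([0.5855, 0.2539]), (249.0574493408203, 112.6308364868164), 27.95309066772461)
```

View pics/s18.png

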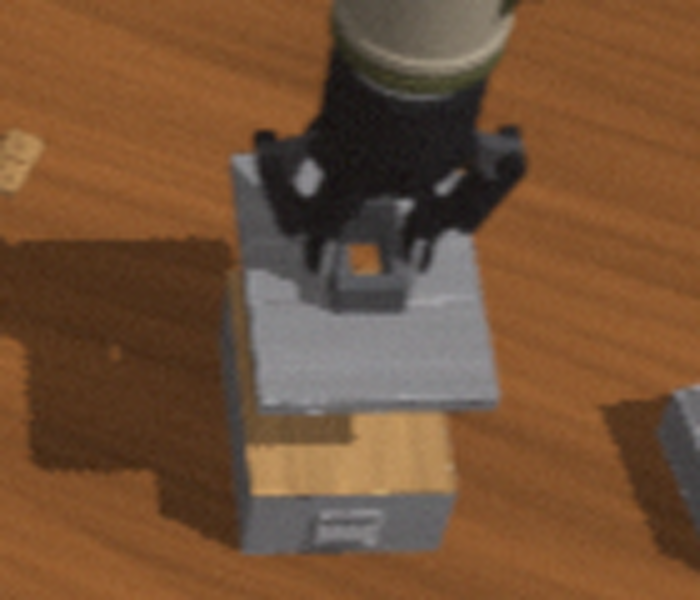

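View pics/f_top.png

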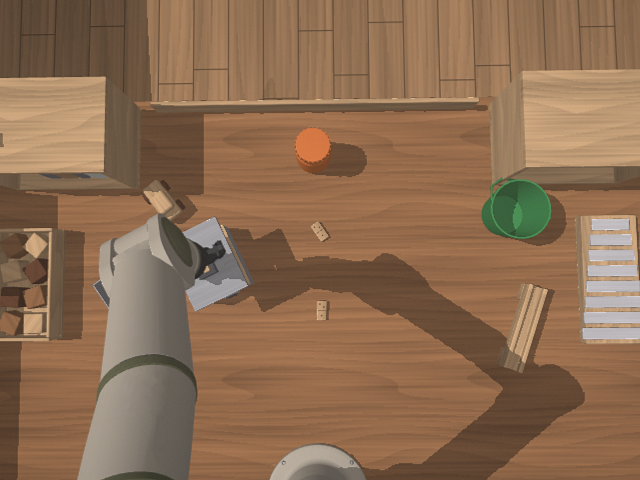

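```bash
python3 -m creep '0 0 0 0 0; 0 0 0 0 0; 0 0 0 0 0; 0 0 0 0 0'
python3 - <<'E'
from h import *
f=env.grab_frame("scene");C=cloud(f);z=C[...,2]
th=np.radians(25.4);c=np.array([.5435,.2345]);d=C[...,:2]-c
lx=d[...,0]*np.cos(th)+d[...,1]*np.sin(th);ly=-d[...,0]*np.sin(th)+d[...,1]*np.cos(th)
H=cv2.cvtColor(f["image"],cv2.COLOR_BGR2HSV)
m=(np.abs(z-.065)<.012)&(np.abs(lx)<.085)&(np.abs(ly)<.062)&(H[...,1]>75)
P=np.c_[lx[m],ly[m],np.ones(m.sum())];k=np.linalg.lstsq(P,z[m],rcond=None)[0]
print(m.sum(),"flange z at centre",k[2],"median",np.median(z[m]),"tilt deg",np.degrees(k[:2]),"x",1000*lx[m].max(),"y",1000*np.array([ly[m].min(),ly[m].max()]))
f0=np.load("top0.npz")["image"]; f1=env.grab_frame("top")["image"]
for n,(a,b,w,h) in dict(domA=(300,295,45,30),domB=(305,218,30,28),jar=(290,120,45,60),bucket=(490,180,65,60),car=(140,180,20,30)).items():
    print(n,np.abs(f1[b:b+h,a:a+w].astype(int)-f0[b:b+h,a:a+w]).mean())
print(env.get_state())
E
```

```text
time: 21.65
tool_pos: [0.5438, 0.231, 0.1377]
ee_rot: [3.065, 0.69, -0.0]
contact_force: [0.2, 0.8, -2.8]
grip_width: 0.0369
743 flange z at centre 0.06374222999427556 median 0.06392567062203192 tilt deg [0.2207 0.0637] x 75.38550981378877 y [-55.9407  56.2255]
domA 4.460740740740741
domB 4.3658730158730155
jar 4.617407407407407
bucket 3.3894017094017093
car 5.145555555555555
{'time': 21.75, 'joint_positions': array([-0.5019,  0.5184,  0.0062,  1.9736, -0.005 ,  0.6496, -1.6204]), 'qvel': array([-0.0003,  0.0009, -0.0006, -0.0018,  0.0008, -0.0001, -0.0003]), 'joint_torque': array([  0.0016, -65.97  ,   1.5327, -19.8487,   0.0093,   0.0074,
         0.    ]), 'tool_pos': array([0.5438, 0.231 , 0.1377]), 'ee_rot': array([ 3.0648,  0.6901, -0.0001]), 'contact_force': array([ 0.416 ,  1.1276, -1.7972]), 'moment': array([ 0.0392,  0.0377, -0.0535]), 'grip_width': 0.037019498784089756}
```

The inner lid is level and seated flush. The outer lid is steady in the grip, and the bystanders haven't moved. I'm handing in the job.

Run:
```python
from workcell import env
print(env.finish_job())
```

```text
the job is handed in; nothing more can be done
None
```

The lunchbox is closed with the inner lid, and the arm finished holding the outer lid level about 94 mm above it, at 21.8 s of the 53 s allowed. I carried the nested pair over by the tab and lowered it until it made firm contact, at the height I had predicted for fully home. Then I let go of the tab, gripped the collar and lifted the outer lid straight up.

**Last checks:**
- **Inner lid:** its flange measured 64 mm high against a nominal 65 mm. That is about 1 mm low, and the other heights read about as low in the camera. Its tilt is about 0.2°, and its edges match the lunchbox outline.
- **Outer lid:** it is level to within about 0.4° in both cameras. The wrist reads roughly its weight (2–3 N), and the grip width held steady at 37 mm.
- **Bystanders:** both dominoes, the jar, the bucket and the car match the first picture. I did not run this comparison on the marble run or the snack box, but the arm never touched either.

**What disagreed:**
- **Tool height:** the reported tool point lay about 29 mm below the real fingertips. I found this in the pictures and confirmed it by touching the collar's top, which briefly pressed the fingertips on it with about 35 N.
- **Camera offset:** the scene camera placed things about 5 mm farther left than the top camera. I relied on relative measurements, and the plug went in without touching the walls.

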